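Check-weigh the packed lunchbox

TASK

Check the packed lunchbox against the counterweight of the beam scale: with the beam still arrested, set the lunchbox down gently (not dropped) flat inside the scale's tray, long side along the tray, and let go of it. Then swing the arrest lever all the way over to release the beam, wait, hands off the tray, beam and lunchbox, until the tray side has sunk and stands still for a second, and swing the lever smoothly all the way back so that the beam is arrested level again with the lunchbox in the tray. Never release the beam without the lunchbox in the tray, and leave the other things on the boards and counter where they are.

Things in the scene. Friction and masses are not known exactly. Their poses are not given: they have to be found in the camera images.
- lunchbox: Closed sky-blue slim lunchbox, 160 long (its x) x 62 wide (its y) x 56 mm high, with a white clip 6 mm thick on each short end (168 mm over the clips); lid clipped on, about 0.4 kg. Origin at the centre of its underside, z up. Lies on the light wooden board, to the robot's left.
- beam_and_tray: The scale's moving beam, an aluminium bar 300 mm long (its y), 20 mm wide, 12 mm thick, with a flat steel tray fixed on its +y end and a counterweight on its -y end. Origin on the pivot, at mid beam; x is the hinge line, horizontal; y points along the beam to the tray, and tilts with it.
- tray_floor (a point): Centre of the tray's upper floor surface, 119 mm above the counter when level, at y 120, z 14 mm in the beam's frame; axes as the beam. The tray is 196 (x) x 94 (y) mm outside, 190 x 88 mm inside, with a rim standing 6 mm above its floor.
- counterweight (a point): Steel cylinder with a small knob on top, 44 mm diameter, 34 mm high, fixed on the other (-y) end of the beam; lighter than the lunchbox. This point is at the centre of its underside, on the beam.
- scale: The beam scale, fixed on the darker wooden board (board 20 mm thick): a grey base plate 160 (x) x 350 (y) x 12 mm, with the beam, 300 mm long along y, on a pivot 85 mm above the underside of the base. Origin at the centre of the underside, 20 mm above the counter; x away from the robot, y along the beam towards the tray.
- beam (a joint): Tilt of the beam (rad): 0 level (arrested), positive tray side down, stops at -0.12 and +0.12. While arrested it rests on two posts of a yoke under the beam, which the arrest lever lowers and raises.
- lever (a joint): Arrest lever (rad): 0 = arrested (leans 0.5 rad away from the tray, towards the counterweight end), 1.0 = fully released (leans 0.5 rad towards the tray). It swings in the upright plane along the scale's y, about an axis along the scale's x, and stays where it is left; it takes 1 to 2 N at the grip. Lowers the yoke 11 mm per rad.
- lever_tip (a point): Tip of the arrest lever, 130 mm from its pivot. The lever is a round steel bar 10 mm in diameter with a black grip 18 mm in diameter over its last 50 mm (the grip's end is at the tip). It stands on the robot's side of the beam.
- lever_pivot (a point): Pivot of the arrest lever: at x -60, y -80, z 36 mm in the scale's frame (56 mm above the counter); axes as the scale.
- bowl: Folded grey silicone bowl lying flat on the light board beside the lunchbox, disc 124 mm diameter, about 25 mm high. Bystander. Origin under its centre.
- cup: Clear acrylic cup, 72 mm diameter, 90 mm high, upright at the far edge of the light board. Bystander. Origin under its centre.
- spork: Flat steel spork 160 mm long (its x), on the light board's edge near the robot. Bystander.
- bottle_cap: Steel screw cap of a bottle lying on its side, 50 mm diameter, on the dark board behind the counterweight. Bystander. Origin under its centre.
- spatula: Spatula with dark wooden handle lying on the counter to the right. Bystander.
There are look-alikes about, which are no part of the job. What is meant by the lunchbox is not pink, and is the larger of those in its own colour.

How it is judged (in metres and radians):
On the way, in this order (a step that is already met when the one before it is completed fails the run):
1. The lunchbox stands flat in the tray, let go of and still, while the beam is arrested (x of lunchbox in the frame of tray_floor between -0.018 and 0.018 m and y of lunchbox in the frame of tray_floor between -0.018 and 0.018 m and z of lunchbox in the frame of tray_floor between -0.005 and 0.005 m and angle between the z axis of lunchbox and the z axis of tray_floor, either way round below 0.06 rad and angle between lunchbox's own z axis and vertical below 0.3 rad and value of joint beam between -0.04 and 0.04 rad and linear speed of lunchbox below 0.02 m/s and contact force between each of the fingers, the arm and lunchbox below 0.1 N and contact force between each of the fingers, the arm and beam_and_tray below 0.1 N and value of joint lever below 0.2 rad), for 0.2 s.
2. Lever above 0.85 rad, beam sunk on the tray side (above 0.09 rad) and still for 0.5 s, lunchbox in the tray, the robot touching neither beam, tray nor lunchbox (x of lunchbox in the frame of tray_floor between -0.018 and 0.018 m and y of lunchbox in the frame of tray_floor between -0.018 and 0.018 m and z of lunchbox in the frame of tray_floor between -0.005 and 0.005 m and angle between the z axis of lunchbox and the z axis of tray_floor, either way round below 0.06 rad and angle between lunchbox's own z axis and vertical below 0.3 rad and linear speed of lunchbox below 0.02 m/s and contact force between each of the fingers, the arm and lunchbox below 0.1 N and contact force between each of the fingers, the arm and beam_and_tray below 0.1 N and value of joint lever above 0.85 rad and value of joint beam above 0.09 rad and velocity of joint beam between -0.05 and 0.05 rad/s), for 0.5 s.
At the end, for the whole second after the job is handed in: The lever is back at arrested (below 0.15 rad), the beam is level within 0.04 rad and still, and the lunchbox lies flat on the tray's floor, let go of and still, its centre within 18 mm of the tray's centre along both tray axes (x of lunchbox in the frame of tray_floor between -0.018 and 0.018 m and y of lunchbox in the frame of tray_floor between -0.018 and 0.018 m and z of lunchbox in the frame of tray_floor between -0.005 and 0.005 m and angle between the z axis of lunchbox and the z axis of tray_floor, either way round below 0.06 rad and angle between lunchbox's own z axis and vertical below 0.3 rad and value of joint beam between -0.04 and 0.04 rad and linear speed of lunchbox below 0.02 m/s and value of joint lever below 0.15 rad and velocity of joint beam between -0.05 and 0.05 rad/s); the robot touches nothing.
It fails at once if The beam is released (lever beyond 0.4 rad) without the lunchbox in the tray (value of joint lever above 0.4 rad and (horizontal distance between lunchbox and tray_floor above 0.05 m or z of lunchbox in the frame of tray_floor above 0.03 m)).
It fails at once if The lunchbox is dropped onto the tray (falls free faster than 0.3 m/s, still more than 8 mm above the tray floor) (horizontal distance between lunchbox and tray_floor below 0.12 m and z of lunchbox in the frame of tray_floor above 0.008 m and linear speed of lunchbox above 0.3 m/s and contact force between the fingers and lunchbox below 0.1 N).
It fails at once if The lever is slammed (faster than 5 rad/s) (velocity of joint lever above 5 rad/s or velocity of joint lever below -5 rad/s).
It fails at once if Another thing is moved by more than 40 mm (distance of any of bowl, cup, spork, bottle_cap, spatula from where it was at the start of the episode above 0.04 m).
It fails at once if The cup is tipped (angle between cup's own z axis and vertical above 0.5 rad).
It also fails if it takes over 59 s, if anything falls off the work surface, if the arm or the gripper's body presses on something with over 40 N, if the wrist force passes 120 N, or if a joint passes its speed limit or range.

ROBOT

A 6-joint arm with a two-finger parallel gripper is mounted at the origin on the work surface. World frame = base frame: x ahead of the robot, y to its left, z up, the work surface at z = 0. Lengths are in m, angles in degrees, forces in N, time in s.
With the tool pointing down it reaches from about 0.4 to 0.825 m from the base axis. Payload 7 kg.
Tool frame: the origin (TCP) lies at the very end of the fingers, on their centre line; the grasp point (between the pads) lies 19 mm behind it (r.hold_point_z is the distance from the TCP to the grasp point, in m); z points along the fingers, y is the direction in which the jaws open and shut (so a half turn about z gives the same grasp; the last joint's range is limited). The gripper opens to 88 mm and grips with 3 to 60 N. Pads are 19 mm wide; open, the fingers measure 130 mm over their backs; the gripper's body (78 mm by 193 mm) begins 47 mm behind the grasp point.
Start: joints at [-51.274, 20.546, 0.682, 0, -70.136, -16.507], TCP at [0.255, -0.625, 0.227] pointing down, gripper open.
Joint ranges: [-176.03, 176.03], [-82.01, 121.73], [-58.28, 71.71], [-173.87, 95.51], [-174.79, -0.11], [-173.66, 173.66]. Speed limits (degrees/s): [136.94, 136.94, 172.46, 180, 180, 180].

INTERFACE

Orientations are given as [roll, pitch, yaw] about the fixed x, y, z axes, in that order (R = Rz(yaw) Ry(pitch) Rx(roll)).
In Python, from plant import r gives the robot as it stands. The module is installed in compiled form; this text tells all that it offers.
- The arm moves only by the shell command python3 -m inch 'ROWS' [FORCE]. ROWS is text: rows parted by semicolons, each of 7 numbers parted by spaces: the shift along the tool's x, y, z in m, then the turn, a rotation vector about the tool's x, y, z in rad, then the opening, from 0 (shut) to 1 (fully open). In form: tx ty tz ax ay az jaw; .... A call has 1 to 20 rows; each row shifts and turns the commanded pose from where the row before left it, along the tool's axes as they then stand; what a row does not reach is not made up. A row lasts 1/12 s, in which the tool goes at most 41.7 mm and 7.16 degrees, less where a joint would pass 70% of its speed; a pose out of reach is approached as far as the arm can. A call with a gripper value outside its range is refused whole. The fingers move at their own pace and stop on an object; FORCE is the grip in N (left out, the last holds). Time passes only in rows, so rows that do not move let the fingers close. It gives the time, the measured TCP pose, the force and the opening at its end, in the units of the state.
- r.get_state(): the state, without advancing time (a new reading comes with each control period).
- r.capture(name): name is "side" or "top"; returns the picture (420x560x3 uint8, red, green, blue); there is no depth.
- r.camera_params(name): a dict with "vfov" (degrees; the focal length in pixels is half the picture's height over the tangent of half this angle, whatever the lens; pixels are square), "cx", "cy" (the principal point, pixels), "R" (3x3) and "t" (3): a world point X has camera coordinates R X + t. Camera axes: x right, y down, z forward; pixel columns grow to the right and rows downward; lengths in m; the calibration is good to about 2 mm. A picture is of the moment at which its call begins. camera_params takes no time and is no camera call.
- r.close_job(): hands the job in, once; it reports no verdict.
Trained networks look in the newest picture that a camera, given by its name, has taken for a name from the list of things; names that differ only in an ending like _2 or _b are one class to them, and where a whole thing is asked for, a point or a joint stands for the part that bears it (a point fixed in the world has none). Each returns a list of dicts, best first, with "p" (0 to 1); they miss things now and then, are a little off and sometimes report something else, mostly with a low value. They report only what shows in the picture. A call takes as long as a camera call. They do not tell look-alikes from the thing itself.
- r.recognise(target, camera): "xy" ([column, row] in pixels, amid what is visible of it).
The state is a dict: "time_s": time; "joints": joint angles; "qd": joint speeds; "joint_torque": joint torques, N m; "tcp_pos": TCP position; "eef_rot": TCP orientation; "contact_force": force on the tool from outside, world axes, zero at the start; "moment": the same for the moment, N m; "gripper_width": finger opening in m.
Only numpy, scipy, OpenCV 4.12 (cv2) and the standard library are available. Lean on these libraries where they do the work, as an engineer would, in place of code of your own. Each camera call takes 0.05 s, during which the arm holds its last target.

## Working session

There is one attempt and no reset: what is moved stays moved. The work goes in short steps, Python scripts to look and compute and a shell command to move; the robot and the scene stay as the last step left them, time stands still between calls to the robot, and variables do not carry over. Pictures are saved under pics/ and viewed, and the job is handed in when it is done.

```bash
mkdir -p pics; python3 - <<'E'
from plant import r
import cv2,numpy as np
for c in("side","top"):
    im=r.capture(c); cv2.imwrite(f"pics/{c}0.png",im[:,:,::-1])
    p=r.camera_params(c); print(c,p['vfov'],p['cx'],p['cy'],np.round(p['R'],4).tolist(),np.round(p['t'],4).tolist())
    for n in("lunchbox","tray_floor","lever_tip","lever_pivot","counterweight","bottle_cap","scale","cup","bowl"):
        print(n,[(np.round(d['xy']).tolist(),round(d['p'],2)) for d in r.recognise(n,c)][:5])
s=r.get_state();print(s)
E
```

```text
side 45.64703421412563 271.48426461954585 206.32864662977582 [[1.0, -0.0043, 0.0063], [0.0008, -0.7578, -0.6524], [0.0076, 0.6524, -0.7578]] [-0.5041, 0.0488, 1.7121]
lunchbox [([282.0, 171.0], 0.95), ([364.0, 228.0], 0.72), ([286.0, 216.0], 0.63), ([204.0, 135.0], 0.61)]
tray_floor [([285.0, 213.0], 0.89), ([280.0, 149.0], 0.68)]
lever_tip [([267.0, 273.0], 0.46)]
lever_pivot [([287.0, 253.0], 0.78), ([286.0, 215.0], 0.58)]
counterweight [([286.0, 214.0], 0.86)]
bottle_cap [([324.0, 277.0], 0.61)]
scale [([286.0, 259.0], 0.88)]
cup [([324.0, 160.0], 0.78)]
bowl [([280.0, 151.0], 0.64)]
top 57.911203787288756 273.2005073289245 214.89270768171193 [[-0.0251, -0.9996, -0.013], [-0.9977, 0.0259, -0.0633], [0.0636, 0.0114, -0.9979]] [-0.0324, 0.5042, 1.4202]
lunchbox [([161.0, 296.0], 0.91), ([206.0, 202.0], 0.87), ([273.0, 132.0], 0.8)]
tray_floor [([275.0, 200.0], 0.74), ([334.0, 212.0], 0.38)]
lever_tip [([334.0, 216.0], 0.73)]
lever_pivot [([299.0, 207.0], 0.58), ([276.0, 203.0], 0.32)]
counterweight [([277.0, 200.0], 0.83)]
bottle_cap [([327.0, 170.0], 0.55)]
scale [([303.0, 205.0], 0.76)]
cup []
bowl [([171.0, 200.0], 0.83)]
{'time_s': 1.0, 'joints': array([-5.12726766e+01,  2.05458239e+01,  6.82268779e-01, -1.26536565e-03,
       -7.01387201e+01, -1.65045654e+01]), 'qd': array([ 0.05452108,  0.0686594 , -0.08188645, -0.0215299 ,  0.05035176,
       -0.07767201]), 'joint_torque': array([ 2.75695584e-04, -5.82385182e+01,  2.93312967e+01,  7.00261205e+00,
        1.27279427e-02, -4.34301597e-06]), 'tcp_pos': array([ 0.2552351 , -0.62484021,  0.22656568]), 'eef_rot': array([ 1.79997480e+02,  4.94678807e-04, -1.57777672e+02]), 'contact_force': array([-0.3070907 , -0.41533828,  0.70577598]), 'moment': array([ 0.0451433 , -0.03125429, -0.014575  ]), 'gripper_width': 0.087718479805192}
```

View pics/side0.png

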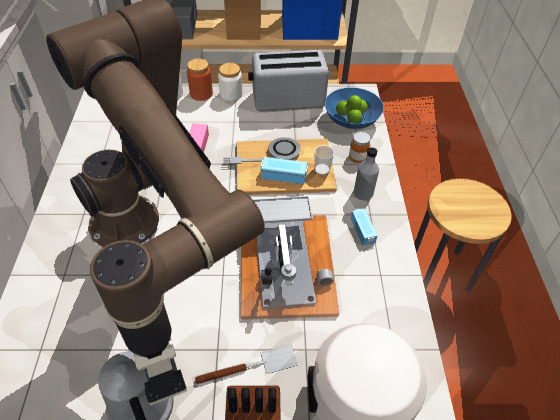

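View pics/top0.png

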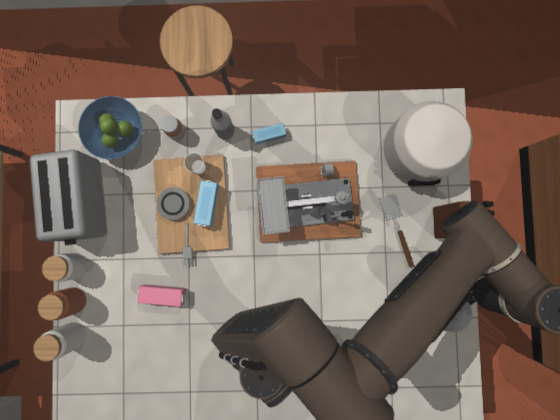

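```bash
python3 - <<'E'
import cv2
a=cv2.imread("pics/top0.png");b=cv2.imread("pics/side0.png")
cv2.imwrite("pics/top0c.png",cv2.resize(a[120:320,130:390],None,fx=3,fy=3,interpolation=2))
cv2.imwrite("pics/side0c.png",cv2.resize(b[110:310,170:430],None,fx=3,fy=3,interpolation=2))
E
```

```text
(no output)
```

View pics/top0c.png

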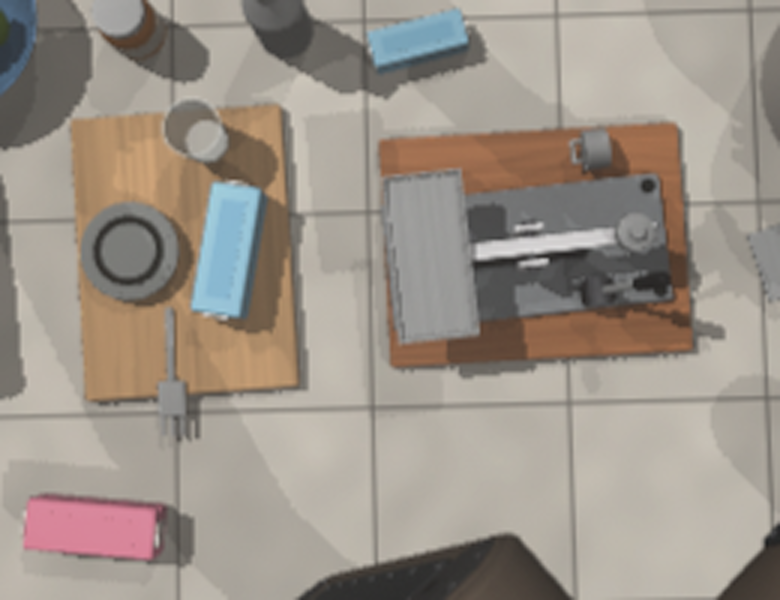

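View pics/side0c.png

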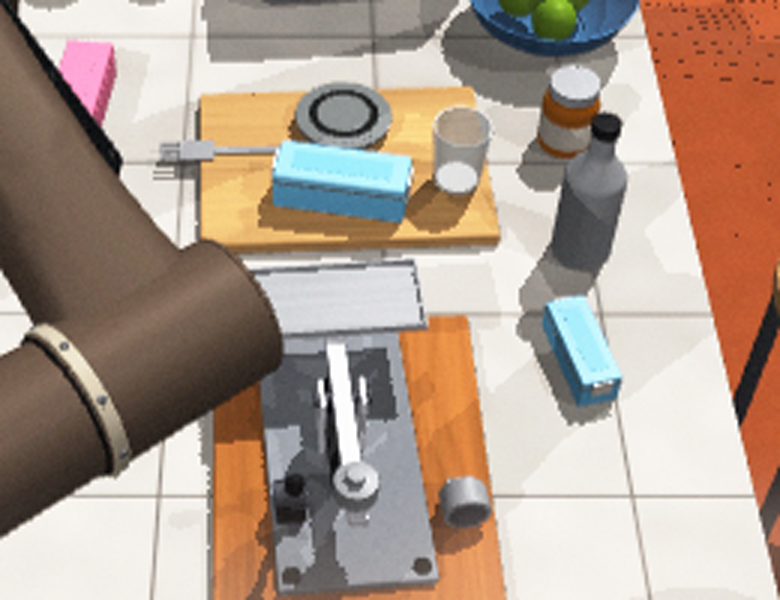

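The candidates are the pink box at top (161,296), the blue box on the light board at top (206,202), and the blue box on the counter at top (269,132). The one on the light board fits: it isn't pink and it's the larger of the two blue ones, about 45 px against 33 px long. The crops confirm this. The lever grip is at top (345,214) and the tray at top (273,204).

```bash
cat > h.py <<'E'
import cv2,numpy as np
from plant import r
from scipy.optimize import least_squares
C={}
for c in("side","top"):
    p=r.camera_params(c); f=210/np.tan(np.radians(p['vfov']/2))
    C[c]=(f,p['cx'],p['cy'],np.array(p['R']),np.array(p['t']))
def proj(X,c):
    f,cx,cy,R,t=C[c]; Y=np.atleast_2d(X)@R.T+t
    return np.c_[f*Y[:,0]/Y[:,2]+cx,f*Y[:,1]/Y[:,2]+cy]
def unproj(uv,c,z):
    f,cx,cy,R,t=C[c]; d=R.T@np.array([(uv[0]-cx)/f,(uv[1]-cy)/f,1]);o=-R.T@t
    return o+d*(z-o[2])/d[2]
def blue(im,box):
    h=cv2.cvtColor(im,cv2.COLOR_RGB2HSV); m=((h[...,0]>88)&(h[...,0]<112)&(h[...,1]>70)&(h[...,2]>50)).astype(np.uint8)
    k=np.zeros_like(m);x0,y0,x1,y1=box;k[y0:y1,x0:x1]=m[y0:y1,x0:x1];return k
def boxpts(x,y,z,yaw,L=.16,W=.062,H=.056):
    c,s=np.cos(yaw),np.sin(yaw)
    return np.array([[x+c*a*L/2-s*b*W/2,y+s*a*L/2+c*b*W/2,z+h*H] for a in(-1,1) for b in(-1,1) for h in(0,1)])
def sil(P,c):
    m=np.zeros((420,560),np.uint8);h=cv2.convexHull(proj(P,c).astype(np.float32))
    cv2.fillConvexPoly(m,np.round(h*16).astype(np.int32),255,cv2.LINE_AA,4); return m/255.
E
python3 - <<'E'
from h import *
print(r.camera_params("top").keys())
from scipy.optimize import minimize
T=cv2.imread("pics/top0.png")[:,:,::-1].copy();S=cv2.imread("pics/side0.png")[:,:,::-1].copy()
mt=blue(T,(180,170,235,235));ms=blue(S,(245,145,320,200));print(mt.sum(),ms.sum())
x0=unproj((206,202),"top",.076);print(x0)
def cost(v,w=(1,1)):
    P=boxpts(v[0],v[1],v[2],v[3])
    return w[0]*((sil(P,"top")-mt)**2).sum()+w[1]*((sil(P,"side")-ms)**2).sum()
for w in((1,1),(1,0),(0,1)):
    best=min((minimize(cost,[x0[0],x0[1],.02,y],args=(w,),method='Nelder-Mead',options=dict(initial_simplex=np.array([x0[0],x0[1],.02,y])+np.r_[np.zeros((1,4)),np.diag([.01,.01,.005,.1])],xatol=1e-4,fatol=.1)) for y in(-.3,0,.2)),key=lambda q:q.fun)
    print(w,best.x.round(4),best.fun)
# board corners
for n,uv in dict(lb=(229,155),lb2=(157,157),db=(257,166),db2=(361,237),db3=(357,161),db4=(259.5,242)).items(): print(n,unproj(uv,"top",.02).round(4))
# tray corners at z .125 from crop top px
for uv in((384,176),(461,169),(480,334),(400,343)): print('tray',unproj((130+uv[0]/3,120+uv[1]/3),"top",.125).round(4))
for uv in((463,175),(657,176),(671,295),(659,178)): print('base',unproj((130+uv[0]/3,120+uv[1]/3),"top",.032).round(4))
print('tip',unproj((345,214.5),"top",.17).round(4))
print('cw',unproj((130+637/3,120+232/3),"top",.15).round(4))
E
```

```text
dict_keys(['vfov', 'cx', 'cy', 'R', 't'])
606 758
[0.55274473 0.19745537 0.076     ]
(1, 1) [ 0.5485  0.2088  0.0099 -0.1101] 622.9302114571319
(1, 0) [ 0.5792  0.2936 -0.4247 -0.1888] 120.22651287966167
(0, 1) [ 0.5485  0.2074  0.0122 -0.1025] 321.80578239138794
lb [0.7363 0.1176 0.02  ]
lb2 [0.7363 0.3934 0.02  ]
db [0.6909 0.0116 0.02  ]
db2 [ 0.4115 -0.3721  0.02  ]
db3 [ 0.6996 -0.3684  0.02  ]
db4 [0.4023 0.0087 0.02  ]
tray [0.6253 0.0037 0.125 ]
tray [ 0.6311 -0.0867  0.125 ]
tray [ 0.4374 -0.1036  0.125 ]
tray [ 0.4293 -0.0104  0.125 ]
base [ 0.6389 -0.0908  0.032 ]
base [ 0.631  -0.3333  0.032 ]
base [ 0.4816 -0.345   0.032 ]
base [ 0.6284 -0.3357  0.032 ]
tip [ 0.4885 -0.2888  0.17  ]
cw [ 0.5489 -0.2854  0.15  ]
```

```bash
python3 - <<'E'
from h import *
T=cv2.imread("pics/top0.png");S=cv2.imread("pics/side0.png")
a=cv2.resize(T[170:240,170:250],None,fx=9,fy=9,interpolation=cv2.INTER_CUBIC)
v=[.5485,.2088,.0099,-.1101]
def dr(img,P,c,o,k,col):
    q=(proj(P,c)-o+.5)*k
    for i in range(8):
        for b in(1,2,4):
            if i&b==0: cv2.line(img,tuple(np.int32(q[i])),tuple(np.int32(q[i|b])),col,1)
b=cv2.resize(S[135:205,240:320],None,fx=9,fy=9,interpolation=cv2.INTER_CUBIC)
for v,col in(([.552,.2,.02,-.12],(0,0,255)),([.5485,.2074,.0122,-.1025],(0,255,0))):
    dr(a,boxpts(*v),"top",(170,170),9,col);dr(b,boxpts(*v),"side",(240,135),9,col)
cv2.imwrite("pics/lt.png",a);cv2.imwrite("pics/ls.png",b)
E
```

```text
(no output)
```

View pics/lt.png

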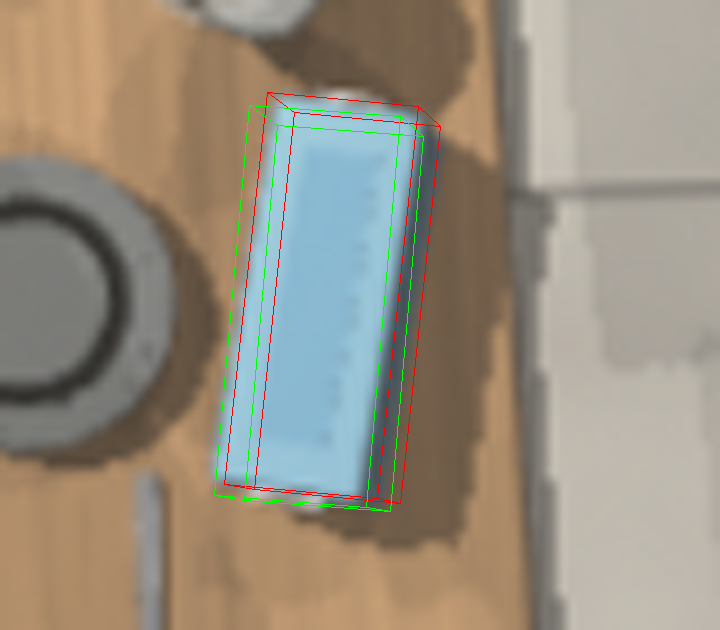

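View pics/ls.png

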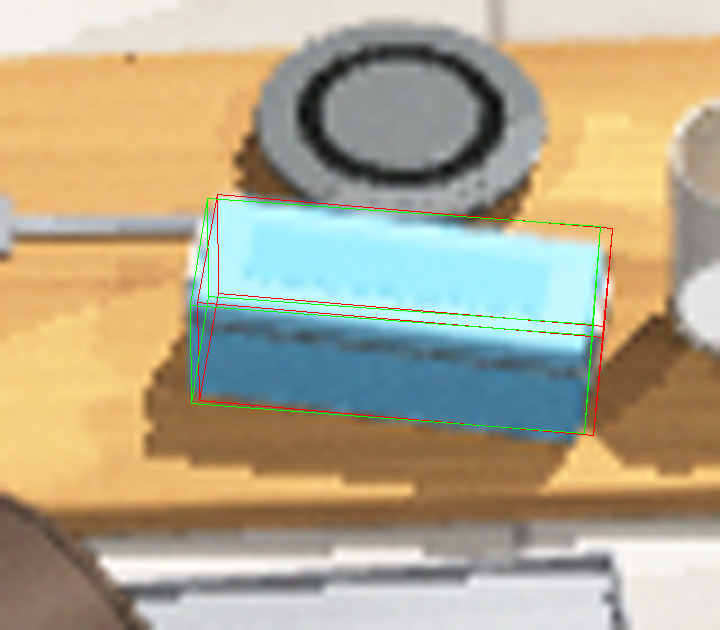

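```bash
python3 - <<'E'
from h import *
q=[unproj((170+a/9-.5,170+b/9-.5),"top",.076) for a,b in((272,100),(420,120),(362,495),(217,483))]
q=np.array(q);print(q.round(4),q.mean(0).round(4))
for a,b in((3,0),(2,1)): d=q[b]-q[a];print(np.hypot(*d[:2]),np.arctan2(d[1],d[0]))
for a,b in((1,0),(2,3)): d=q[b]-q[a];print(np.hypot(*d[:2]))
s=[unproj((240+a/9-.5,135+b/9-.5),"side",.02) for a,b in((195,405),(580,440))];print(s)
s=[unproj((240+a/9-.5,135+b/9-.5),"side",.076) for a,b in((218,200),(600,240),(192,318),(590,352))];print(s,np.mean(s,0))
# side: tray corners, from side0c (x3,off 170,110)
for a,b in((414,261),(427,328)): print('trayside',unproj((170+a/3-.3,110+b/3-.3),"side",.125))
# TCP check
print(proj(r.get_state()['tcp_pos'],"side"),proj(r.get_state()['tcp_pos'],"top"))
E
```

```text
[[0.6318 0.2194 0.076 ]
 [0.622  0.1593 0.076 ]
 [0.4705 0.1851 0.076 ]
 [0.4768 0.2436 0.076 ]] [0.5503 0.2018 0.076 ]
0.15692594497346712 -0.15498288600261625
0.15375371830820914 -0.16846449811699912
0.060865578474114806
0.05885649177304487
[array([0.46724062, 0.17643485, 0.02      ]), array([0.62206991, 0.15724733, 0.02      ])]
[array([0.47649089, 0.23723808, 0.076     ]), array([0.62964833, 0.2144662 , 0.076     ]), array([0.4666394 , 0.17014157, 0.076     ]), array([0.62261058, 0.15170373, 0.076     ])] [0.5488473 0.1933874 0.076    ]
trayside [ 0.62101112 -0.00131762  0.125     ]
trayside [ 0.62972155 -0.09500185  0.125     ]
[[163.84948829 371.1043397 ]] [[457.04700851 284.00009241]]
```

```bash
cat > go.py <<'E'
import sys
from h import *
from scipy.spatial.transform import Rotation as Ro
def go(x,y,z,rpy):
    s=r.get_state();R0=Ro.from_euler('xyz',s['eef_rot'],degrees=True);R1=Ro.from_euler('xyz',rpy,degrees=True)
    d=R0.inv().apply(np.array([x,y,z])-s['tcp_pos']);rv=(R0.inv()*R1).as_rotvec()
    print('t',round(s['time_s'],2),'tcp',s['tcp_pos'].round(4),'rpy',s['eef_rot'].round(2),'w',round(float(s['gripper_width']),4),'F',s['contact_force'].round(2))
    print('shift(tool now)',d.round(4),'rot',rv.round(4),'rows',np.ceil(np.linalg.norm(d)/.0417),np.ceil(np.degrees(np.linalg.norm(rv))/7.16))
if __name__=="__main__":
    a=[float(v) for v in sys.argv[1:]];go(a[0],a[1],a[2],a[3:6])
E
python3 -m inch '0 0 -0.02 0 0 0.1086 1;0 0 -0.02 0 0 0.1086 1;0 0 -0.02 0 0 0.1086 1;0 0 0 0 0 0.1086 1;0 0 0 0 0 0.1086 1' 30
python3 go.py .55 .199 .20 180 0 171.1
python3 - <<'E'
from h import *
T=cv2.imread("pics/top0.png")
print('bowl edges',[unproj(u,"top",.045).round(4) for u in((130+178/3,204),(130+82/3,204),(173,120+203/3),(173,120+298/3))])
print('cup top',unproj((130+193/3,120+125/3),"top",.11))
E
```

```text
time_s: 1.42
tcp_pos: [0.2556, -0.6255, 0.2885]
eef_rot: [-179.9, 0.1, 170.8]
contact_force: [0.4, -0.4, -0.6]
gripper_width: 0.0876
t 1.42 tcp [ 0.2556 -0.6255  0.2885] rpy [-1.7987e+02  1.2000e-01  1.7080e+02] w 0.0876 F [ 0.39 -0.38 -0.63]
shift(tool now) [-0.1587  0.8611  0.0868] rot [-0.0023  0.0021 -0.0052] rows 22.0 1.0
bowl edges [array([0.5501, 0.2656, 0.045 ]), array([0.5532, 0.3852, 0.045 ]), array([0.613 , 0.3261, 0.045 ]), array([0.4945, 0.3271, 0.045 ])]
cup top [0.69519145 0.23083611 0.11      ]
```

```bash

python3 -m inch '-0.007 0.039 0 0 0 0 1;-0.007 0.039 0 0 0 0 1;-0.007 0.039 0 0 0 0 1;-0.007 0.039 0 0 0 0 1;-0.007 0.039 0 0 0 0 1;-0.007 0.039 0 0 0 0 1;-0.007 0.039 0 0 0 0 1;-0.007 0.039 0 0 0 0 1;-0.007 0.039 0 0 0 0 1;-0.007 0.039 0 0 0 0 1;-0.007 0.039 0 0 0 0 1;-0.007 0.039 0 0 0 0 1;-0.007 0.039 0 0 0 0 1;-0.007 0.039 0 0 0 0 1;-0.007 0.039 0 0 0 0 1;-0.007 0.039 0 0 0 0 1;-0.007 0.039 0 0 0 0 1;-0.007 0.039 0 0 0 0 1;-0.007 0.039 0 0 0 0 1;-0.007 0.039 0 0 0 0 1'
python3 -m inch '-0.009 0.04 0.03 0 0 0 1;-0.009 0.03 0.03 0 0 0 1;0 0 0.03 0 0 0 1;0 0 0 0 0 0 1;0 0 0 0 0 0 1'
python3 go.py .55 .199 .05 180 0 171.1
python3 - <<'E'
from h import *
for c in("top","side"):
    im=r.capture(c)[:,:,::-1]; o=(150,130) if c=="top" else (220,100)
    cv2.imwrite(f"pics/{c}1.png",cv2.resize(im[o[1]:o[1]+120,o[0]:o[0]+160],None,fx=5,fy=5,interpolation=2))
E
```

```text
time_s: 3.08
tcp_pos: [0.5143, 0.1262, 0.287]
eef_rot: [180.0, 0.0, 171.1]
contact_force: [1.2, 0.2, 0.3]
gripper_width: 0.0876
time_s: 3.5
tcp_pos: [0.5387, 0.182, 0.2021]
eef_rot: [-179.8, -0.1, 171.1]
contact_force: [0.4, 0.4, 1.4]
gripper_width: 0.0874
t 3.5 tcp [0.5387 0.182  0.2021] rpy [-1.7982e+02 -1.4000e-01  1.7114e+02] w 0.0874 F [0.44 0.4  1.41]
shift(tool now) [-0.0089  0.019   0.152 ] rot [-0.0031 -0.0025  0.0008] rows 4.0 1.0
```

View pics/side1.png

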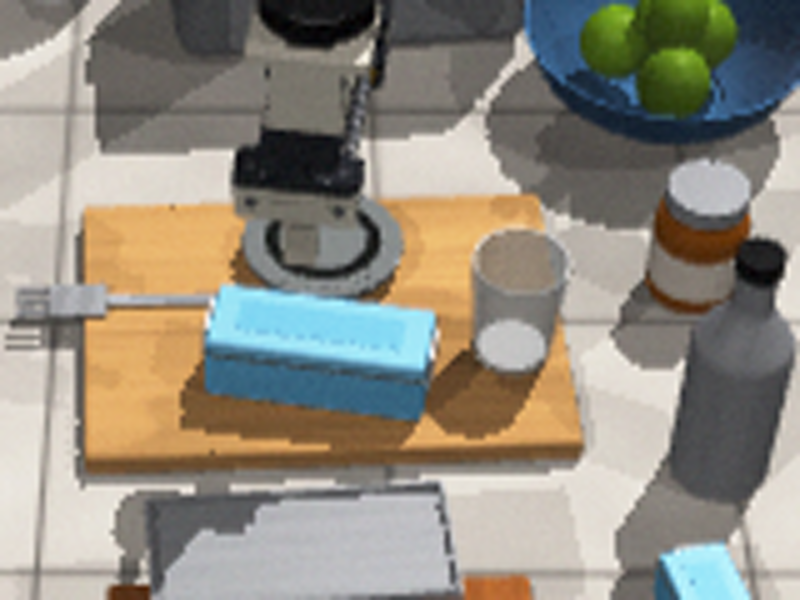

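View pics/top1.png

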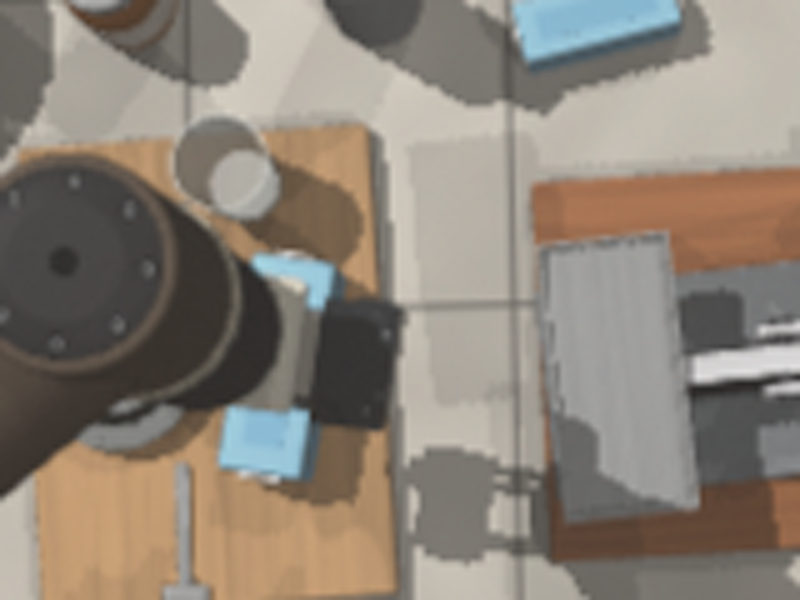

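```bash

python3 - <<'E'
from h import *
s=r.get_state();p=s['tcp_pos'];u=np.array([np.sin(np.radians(171.1)),-np.cos(np.radians(171.1)),0])
for k in(0,.044,.065,-.044,-.065): print(k,proj(p+k*u,"side").round(1),((proj(p+k*u,"side")-(220,100)+.5)*5).round(0))
q=[unproj((220+a/5-.5,100+b/5-.5),"side",.125) for a,b in((150,500),(440,486),(460,595))];print(np.round(q,4))
q=[unproj((150+a/5-.5,130+b/5-.5),"top",.125) for a,b in((541,247),(667,233),(698,508),(566,522))];print(np.round(q,4),np.mean(q,0))
E
```

```text
0 [[282.4 140.1]] [[314. 203.]]
0.044 [[284.1 131.6]] [[323. 161.]]
0.065 [[284.9 127.7]] [[327. 141.]]
-0.044 [[280.5 149. ]] [[305. 247.]]
-0.065 [[279.7 153.3]] [[301. 269.]]
[[ 0.4323 -0.0137  0.125 ]
 [ 0.6204 -0.0013  0.125 ]
 [ 0.6282 -0.0928  0.125 ]]
[[ 0.6245  0.0048  0.125 ]
 [ 0.632  -0.084   0.125 ]
 [ 0.4383 -0.1005  0.125 ]
 [ 0.4309 -0.0083  0.125 ]] [ 0.53141942 -0.04698479  0.125     ]
```

```bash

python3 -m inch '-0.004 0.009 0.02 0.001 0.001 0 1;-0.005 0.009 0.03 0.001 0.001 0 1;0 0 0.03 0 0 0 1;0 0 0.025 0 0 0 1;0 0 0.02 0 0 0 1;0 0 0.015 0 0 0 1;0 0 0.012 0 0 0 1;0 0 0 0 0 0 1;0 0 0 0 0 0 1;0 0 0 0 0 0 1'
python3 go.py .55 .198 .05 180 0 171.1
python3 - <<'E'
from h import *
for c in("side",):
    im=r.capture(c)[:,:,::-1]; o=(150,130) if c=="top" else (220,100)
    cv2.imwrite(f"pics/{c}2.png",cv2.resize(im[o[1]:o[1]+120,o[0]:o[0]+160],None,fx=5,fy=5,interpolation=2))
E
```

```text
time_s: 4.43
tcp_pos: [0.5522, 0.1992, 0.0534]
eef_rot: [180.0, 0.0, 171.1]
contact_force: [-0.1, 0.1, 1.7]
gripper_width: 0.0875
t 4.43 tcp [0.5522 0.1992 0.0534] rpy [1.7999e+02 3.0000e-02 1.7110e+02] w 0.0875 F [-0.08  0.13  1.68]
shift(tool now) [ 0.002  -0.0015  0.0034] rot [ 0.0002  0.0006 -0.    ] rows 1.0 1.0
```

View pics/side2.png

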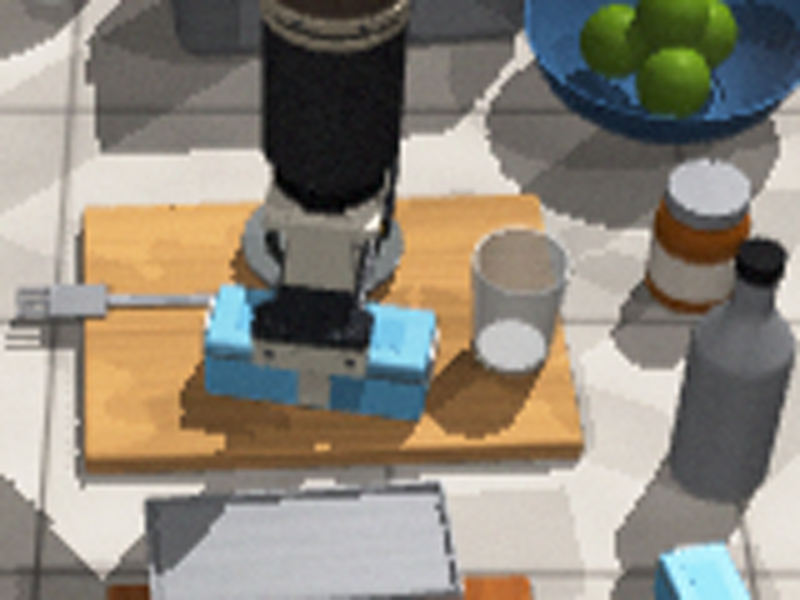

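The gripper straddles the middle of the lunchbox, with the finger at crop x≈315 and the box spanning 205–435. Closing the jaws.

```bash

python3 -m inch '0.001 0 0.004 0 0 0 1;0 0 0 0 0 0 0.5;0 0 0 0 0 0 0.5;0 0 0 0 0 0 0.5;0 0 0 0 0 0 0.5;0 0 0 0 0 0 0.5;0 0 0 0 0 0 0.5;0 0 0 0 0 0 0.5' 30
python3 -m inch '0 0 0 0 0 0 0.5;0 0 0 0 0 0 0.5;0 0 0 0 0 0 0.4'
```

```text
time_s: 5.15
tcp_pos: [0.5501, 0.1992, 0.0473]
eef_rot: [-179.9, -0.1, 171.1]
contact_force: [-0.1, 1.8, 0.8]
gripper_width: 0.0618
time_s: 5.4
tcp_pos: [0.5501, 0.1992, 0.0473]
eef_rot: [-179.9, -0.1, 171.1]
contact_force: [0.8, 2.7, 0.3]
gripper_width: 0.0618
```

```bash

python3 -m inch '0 0 -0.005 0 0 0 0.4;0 0 -0.015 0 0 0 0.4;0 0 -0.025 0 0 0 0.4;0 0 -0.03 0 0 0 0.4;0 0 -0.03 0 0 0 0.4;0 0 -0.03 0 0 0 0.4;0 0 -0.025 0 0 0 0.4;0 0 -0.015 0 0 0 0.4;0 0 0 0 0 0 0.4;0 0 0 0 0 0 0.4'
python3 go.py .53 -.05 .215 180 0 184.6
python3 - <<'E'
from h import *
for c in("side",):
    im=r.capture(c)[:,:,::-1]; o=(150,130) if c=="top" else (220,100)
    cv2.imwrite(f"pics/{c}3.png",cv2.resize(im[o[1]:o[1]+120,o[0]:o[0]+160],None,fx=5,fy=5,interpolation=2))
E
```

```text
time_s: 6.23
tcp_pos: [0.5497, 0.1988, 0.2218]
eef_rot: [-179.9, -0.2, 171.1]
contact_force: [-0.3, 0.2, -4.8]
gripper_width: 0.0621
t 6.23 tcp [0.5497 0.1988 0.2218] rpy [-1.7990e+02 -1.5000e-01  1.7107e+02] w 0.0621 F [-0.26  0.25 -4.83]
shift(tool now) [-0.0192 -0.2488  0.0072] rot [-0.0014 -0.0029 -0.2361] rows 6.0 2.0
```

View pics/side3.png

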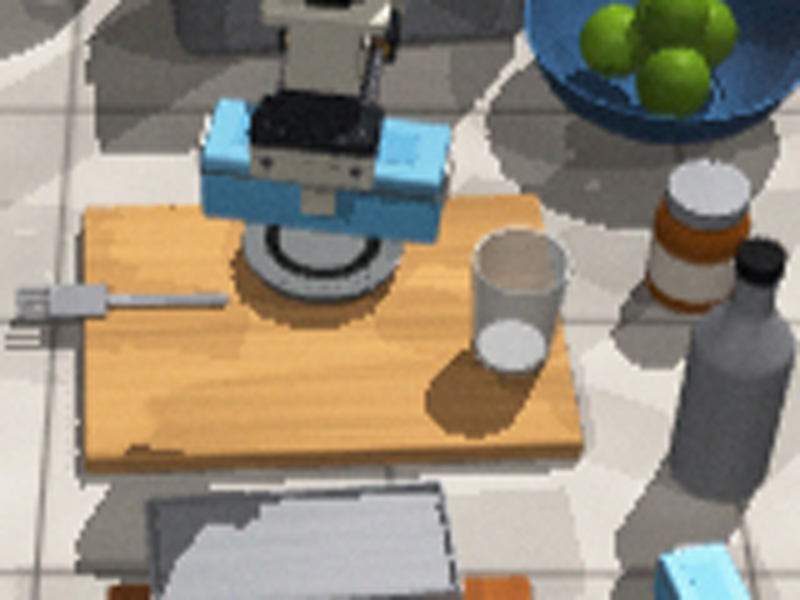

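```bash

python3 -m inch '0 0 0 0 0 -0.06 0.4;0 -0.005 0 0 0 -0.09 0.4;0 -0.01 0 0 0 -0.084 0.4;0 -0.005 0 0 0 0 0.4;0 0 0 0 0 0 0.4'
python3 go.py .53 -.05 .195 180 0 184.5
```

```text
time_s: 6.7
tcp_pos: [0.5492, 0.1779, 0.2203]
eef_rot: [-179.8, -0.3, -175.7]
contact_force: [-0.1, 0.7, -4.1]
gripper_width: 0.0621
t 6.7 tcp [0.5492 0.1779 0.2203] rpy [-179.82   -0.32 -175.69] w 0.0621 F [-0.13  0.67 -4.07]
shift(tool now) [ 0.0362 -0.2257  0.0262] rot [-0.0031 -0.0056 -0.0034] rows 6.0 1.0
```

```bash

python3 -m inch '0.002 -0.01 0.001 0 -0.001 0 0.4;0.004 -0.025 0.003 0 -0.001 0 0.4;0.005 -0.032 0.003 0 -0.001 0 0.4;0.006 -0.034 0.003 0 -0.001 0 0.4;0.006 -0.034 0.003 -0.001 -0.001 0 0.4;0.005 -0.034 0.003 -0.001 0 0 0.4;0.004 -0.028 0.003 -0.001 0 0 0.4;0.003 -0.02 0.003 0 0 0 0.4;0.001 -0.009 0.003 0 0 0 0.4;0 0 0 0 0 0 0.4;0 0 0 0 0 0 0.4;0 0 0 0 0 0 0.4'
python3 go.py .53 -.05 .165 180 0 184.5
```

```text
time_s: 7.7
tcp_pos: [0.5323, -0.0483, 0.1972]
eef_rot: [179.9, 0.1, -175.5]
contact_force: [-1.2, -0.1, -3.1]
gripper_width: 0.0623
t 7.7 tcp [ 0.5323 -0.0483  0.1972] rpy [ 1.7991e+02  1.5000e-01 -1.7551e+02] w 0.0623 F [-1.19 -0.14 -3.08]
shift(tool now) [ 0.0025 -0.0016  0.0322] rot [ 0.0016  0.0026 -0.0002] rows 1.0 1.0
```

```bash

python3 -m inch '0.001 -0.001 0.008 0.001 0.001 0 0.4;0.001 -0.001 0.01 0.001 0.001 0 0.4;0 0 0.01 0 0.001 0 0.4;0 0 0.004 0 0 0 0.4;0 0 0 0 0 0 0.4;0 0 0 0 0 0 0.4'
python3 go.py .53 -.05 .165 180 0 184.5
python3 - <<'E'
from h import *
for c in("side","top"):
    im=r.capture(c)[:,:,::-1]; o=(220,160) if c=="top" else (230,140)
    cv2.imwrite(f"pics/{c}4.png",cv2.resize(im[o[1]:o[1]+90,o[0]:o[0]+120],None,fx=6.5,fy=6.5,interpolation=2))
E
```

```text
time_s: 8.2
tcp_pos: [0.5301, -0.051, 0.1648]
eef_rot: [-180.0, -0.1, -175.5]
contact_force: [-0.4, -0.5, -4.1]
gripper_width: 0.0618
t 8.2 tcp [ 0.5301 -0.051   0.1648] rpy [-1.7995e+02 -9.0000e-02 -1.7547e+02] w 0.0618 F [-0.44 -0.5  -4.12]
shift(tool now) [ 0.0001  0.001  -0.0002] rot [-0.0009 -0.0015  0.0006] rows 1.0 1.0
```

View pics/side4.png

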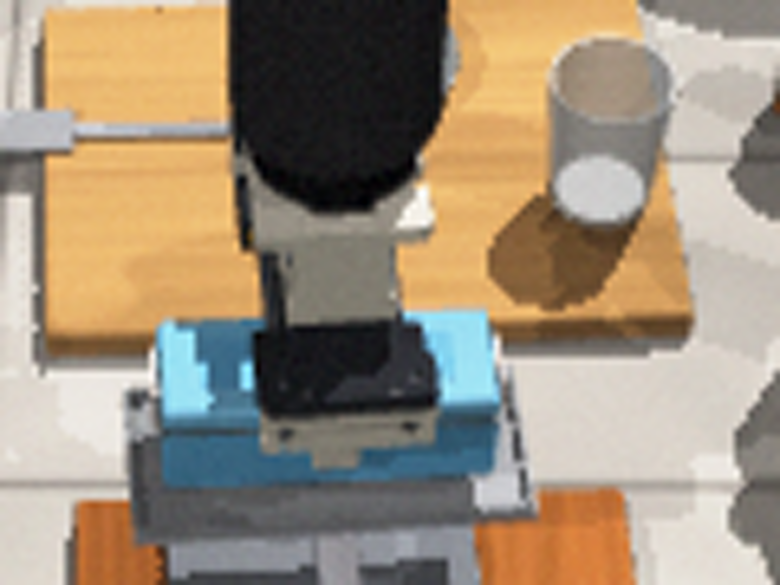

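View pics/top4.png

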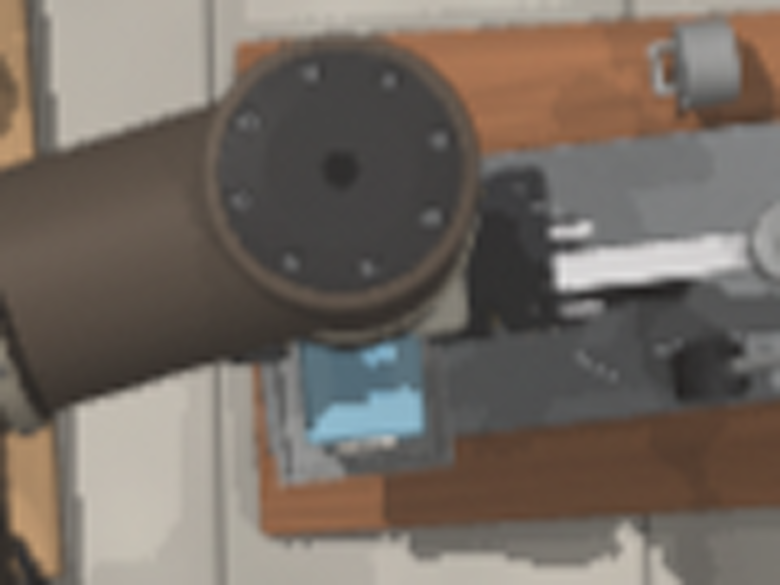

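```bash

python3 - <<'E'
from h import *
U=lambda a,b,z:unproj((220+a/6.5-.5,160+b/6.5-.5),"top",z).round(4)
print('tray near',U(282,484,.125),U(452,463,.125)); zt=.1648-.0273+.056
print('box near top',U(310,443,zt),U(423,432,zt))
V=lambda a,b,z:unproj((230+a/6.5-.5,140+b/6.5-.5),"side",z).round(4)
print('tray front',V(137,543,.125),V(537,517,.125),'rear',V(125,390,.125),V(510,370,.125))
zb=zt-.056
print('box bottom front',V(163,485,zb),V(495,470,zb))
# predicted outlines
c=.5301;d=-.051
for nm,z,L,W,cen in(('tray',.125,.196,.094,(.530,-.05)),('box',zb,.16,.062,(c,d))):
    P=boxpts(*cen,z,.078,L,W,0 if nm=='tray' else .056)
    print(nm,((proj(P,"side")-(230,140)+.5)*6.5).round(0).tolist());print(((proj(P,"top")-(220,160)+.5)*6.5).round(0).tolist())
E
```

```text
tray near [ 0.4306 -0.0089  0.125 ] [ 0.4396 -0.1003  0.125 ]
box near top [ 0.4501 -0.0264  0.1935] [ 0.4543 -0.084   0.1935]
tray front [ 0.438  -0.1112  0.125 ] [ 0.63  -0.095  0.125] rear [ 0.4298 -0.0137  0.125 ] [ 6.219e-01 -1.000e-04  1.250e-01]
box bottom front [ 0.4502 -0.0856  0.1375] [ 0.61   -0.076   0.1375]
tray [[133.0, 532.0], [133.0, 532.0], [123.0, 386.0], [123.0, 386.0], [539.0, 508.0], [539.0, 508.0], [514.0, 363.0], [514.0, 363.0]]
[[460.0, 470.0], [460.0, 470.0], [286.0, 488.0], [286.0, 488.0], [422.0, 109.0], [422.0, 109.0], [249.0, 127.0], [249.0, 127.0]]
box [[168.0, 489.0], [166.0, 412.0], [161.0, 392.0], [158.0, 315.0], [500.0, 469.0], [507.0, 393.0], [484.0, 374.0], [490.0, 296.0]]
[[429.0, 438.0], [431.0, 435.0], [313.0, 450.0], [310.0, 447.0], [398.0, 141.0], [398.0, 124.0], [283.0, 153.0], [278.0, 137.0]]
```

```bash

python3 -m inch '0 0 0.005 0 0.001 0 0.4;0 0 0.004 0 0 0 0.4;0 0 0.003 0 0 0 0.4;0 0 0.002 0 0 0 0.4;0 0 0 0 0 0 0.4;0 0 0 0 0 0 0.4'
python3 -m inch '0 0 0.001 0 0 0 0.4;0 0 0.001 0 0 0 0.4;0 0 0 0 0 0 0.4;0 0 0 0 0 0 0.4'
```

```text
time_s: 8.8
tcp_pos: [0.5302, -0.0511, 0.1511]
eef_rot: [-180.0, -0.1, -175.5]
contact_force: [0.5, 0.3, -3.5]
gripper_width: 0.0618
time_s: 9.13
tcp_pos: [0.5303, -0.0511, 0.1493]
eef_rot: [-180.0, -0.1, -175.5]
contact_force: [-0.4, -0.6, -3.8]
gripper_width: 0.0618
```

```bash

python3 -m inch '0 0 0.001 0 0 0 0.4;0 0 0.001 0 0 0 0.4;0 0 0 0 0 0 0.4;0 0 0 0 0 0 0.4'
python3 -m inch '0 0 0.001 0 0 0 0.4;0 0 0 0 0 0 0.4;0 0 0 0 0 0 0.4;0 0 0 0 0 0 0.4'
```

```text
time_s: 9.47
tcp_pos: [0.5302, -0.0511, 0.1472]
eef_rot: [-180.0, -0.1, -175.5]
contact_force: [-0.1, 0.1, -4.0]
gripper_width: 0.0618
time_s: 9.8
tcp_pos: [0.5304, -0.0511, 0.1464]
eef_rot: [-180.0, -0.1, -175.5]
contact_force: [0.6, -0.2, -3.4]
gripper_width: 0.0622
```

```bash

python3 -m inch '0 0 0.001 0 0 0 0.4;0 0 0 0 0 0 0.4;0 0 0 0 0 0 0.4;0 0 0 0 0 0 0.4'
python3 -m inch '0 0 0.001 0 0 0 0.4;0 0 0 0 0 0 0.4;0 0 0 0 0 0 0.4;0 0 0 0 0 0 0.4'
```

```text
time_s: 10.13
tcp_pos: [0.5304, -0.051, 0.1459]
eef_rot: [-180.0, -0.0, -175.5]
contact_force: [-3.5, 2.7, 5.5]
gripper_width: 0.062
time_s: 10.47
tcp_pos: [0.5304, -0.0509, 0.1451]
eef_rot: [-180.0, -0.0, -175.5]
contact_force: [-4.4, 3.6, 8.3]
gripper_width: 0.0618
```

```bash

python3 -m inch '0 0 -0.001 0 0 0 0.4;0 0 0 0 0 0 0.72;0 0 0 0 0 0 0.8;0 0 0 0 0 0 0.9;0 0 0 0 0 0 1;0 0 0 0 0 0 1;0 0 0 0 0 0 1;0 0 0 0 0 0 1'
python3 -m inch '0 0 -0.01 0 0 0 1;0 0 -0.02 0 0 0 1;0 0 -0.03 0 0 0 1;0 0 -0.035 0 0 0 1;0 0 -0.03 0 0 0 1;0 0 0 0 0 0 1;0 0 0 0 0 0 1'
```

```text
time_s: 11.13
tcp_pos: [0.5303, -0.0511, 0.1452]
eef_rot: [-180.0, -0.1, -175.5]
contact_force: [0.3, -0.7, 0.4]
gripper_width: 0.087
time_s: 11.72
tcp_pos: [0.5314, -0.0509, 0.2732]
eef_rot: [180.0, 0.2, -175.5]
contact_force: [-1.3, 0.3, -1.6]
gripper_width: 0.0876
```

```bash

python3 go.py .5 -.3 .25 180 0 184.5
python3 -m inch '0.01 0.02 -0.01 0 0 0 1;0.005 -0.02 0 0 0 0 1;0.008 -0.04 0 0 0 0 1;0.01 -0.04 0 0 0 0 0.8;0.01 -0.04 0 0 0 0 0.8;0.01 -0.04 0 0 0 0 0.8;0.005 -0.04 0 0 0 0 0.8;0 -0.03 0 0 0 0 0.8;0 -0.005 0 0 0 0 0.8;0 0 0 0 0 0 0.8;0 0 0 0 0 0 0.8'
python3 - <<'E'
from h import *
y=.078;ex=np.array([np.cos(y),np.sin(y),0]);ey=np.array([-np.sin(y),np.cos(y),0]);ez=np.array([0,0,1.])
tr=np.array([.5305,-.051,0]);O=tr-.12*ey
piv=O-.06*ex-.08*ey+.056*ez
pts={'piv':piv,'tip':piv+.13*(np.cos(.5)*ez-np.sin(.5)*ey),'grip0':piv+.08*(np.cos(.5)*ez-np.sin(.5)*ey)}
print({k:v.round(4) for k,v in pts.items()})
for c in("side","top"):
    im=r.capture(c)[:,:,::-1]; o=(220,150) if c=="top" else (230,160)
    a=cv2.resize(im[o[1]:o[1]+120,o[0]:o[0]+160],None,fx=5,fy=5,interpolation=2)
    for v in pts.values(): cv2.circle(a,tuple(np.int32((proj(v,c)[0]-o+.5)*5)),4,(0,255,0),-1)
    cv2.imwrite(f"pics/{c}5.png",a)
E
python3 go.py .4914 -.308 .25 180 0 184.5
```

```text
t 11.72 tcp [ 0.5314 -0.0509  0.2732] rpy [ 179.99    0.2  -175.48] w 0.0876 F [-1.29  0.3  -1.58]
shift(tool now) [ 0.0511 -0.2459  0.023 ] rot [0.0002 0.0035 0.0004] rows 7.0 1.0
time_s: 12.63
tcp_pos: [0.4906, -0.2897, 0.2796]
eef_rot: [180.0, -0.2, -175.6]
contact_force: [0.2, 0.1, -0.4]
gripper_width: 0.0702
{'piv': array([ 0.4863, -0.2551,  0.056 ]), 'tip': array([ 0.4911, -0.3172,  0.1701]), 'grip0': array([ 0.4893, -0.2933,  0.1262])}
t 12.73 tcp [ 0.491  -0.2888  0.2803] rpy [-1.8000e+02 -1.1000e-01 -1.7544e+02] w 0.0701 F [-0.67  0.18 -0.23]
shift(tool now) [ 0.0011 -0.0192  0.0303] rot [-0.0001 -0.0018  0.0011] rows 1.0 1.0
```

View pics/side5.png

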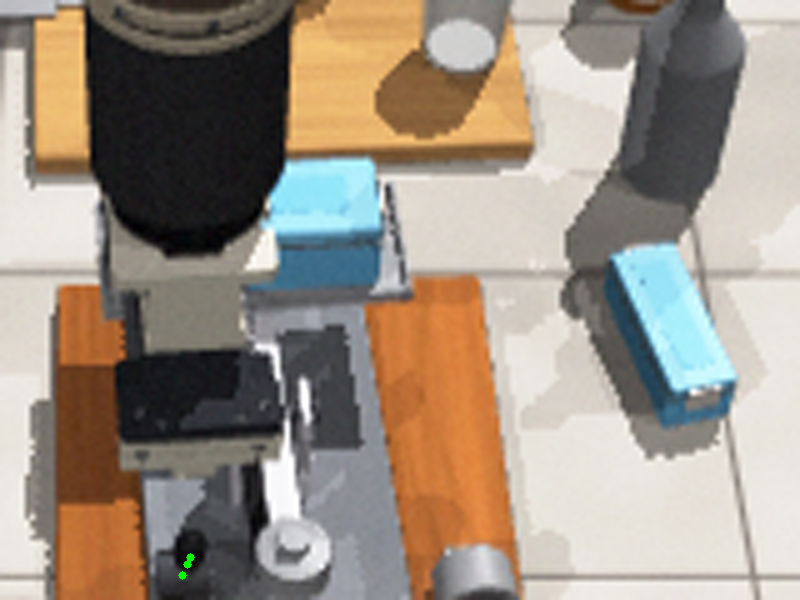

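View pics/top5.png

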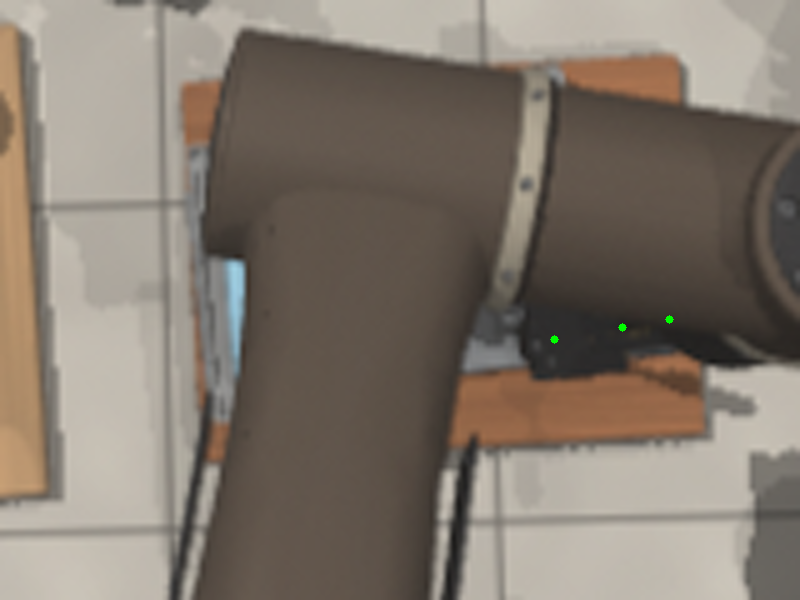

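```bash
python3 - <<'E'
from h import *
y=.078;ex=np.array([np.cos(y),np.sin(y),0]);ey=np.array([-np.sin(y),np.cos(y),0]);ez=np.array([0,0,1.])
tr=np.array([.5305,-.051,0]);O=tr-.12*ey
piv=O-.06*ex-.08*ey+.056*ez
pts=[piv+k*(np.cos(.5)*ez-np.sin(.5)*ey) for k in(0,.08,.13)]
out=[]
for c,o in(("top",(300,185)),("side",(240,235))):
    im=cv2.imread(f"pics/{c}0.png")
    a=cv2.resize(im[o[1]:o[1]+50,o[0]:o[0]+70],None,fx=8,fy=8,interpolation=2)
    for v in pts: cv2.circle(a,tuple(np.int32((proj(v,c)[0]-o+.5)*8)),3,(0,255,0),-1)
    out.append(a)
cv2.imwrite("pics/lev.png",cv2.resize(np.vstack(out),None,fx=.75,fy=.75))
E
```

```text
(no output)
```

View pics/lev.png

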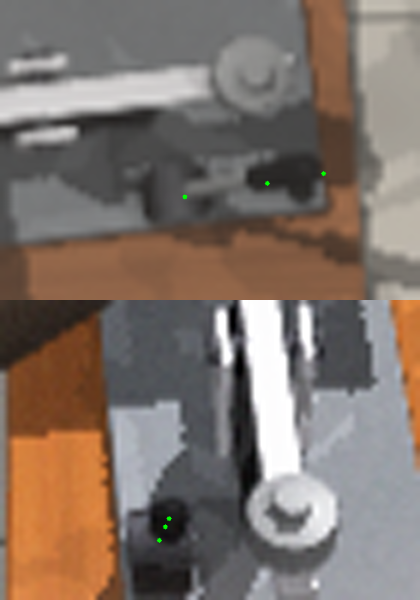

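```bash

python3 -m inch '0 -0.01 0 0 0 0 0.8;0 -0.011 0.01 0 0 0 0.8;0 0 0.01 0 0 0 0.8;0 0 0.01 0 0 0 0.8;0 0 0 0 0 0 0.8;0 0 0 0 0 0 0.8'
python3 go.py .4926 -.31 .14 180 0 184.5
python3 - <<'E'
from h import *
for c in("side",):
    im=r.capture(c)[:,:,::-1]; o=(210,190)
    cv2.imwrite(f"pics/{c}6.png",cv2.resize(im[o[1]:o[1]+120,o[0]:o[0]+160],None,fx=5,fy=5,interpolation=2))
E
```

```text
time_s: 13.23
tcp_pos: [0.4922, -0.3105, 0.2493]
eef_rot: [180.0, -0.2, -175.5]
contact_force: [0.6, -0.2, 0.1]
gripper_width: 0.0699
t 13.23 tcp [ 0.4922 -0.3105  0.2493] rpy [ 179.98   -0.2  -175.48] w 0.0699 F [ 0.61 -0.17  0.15]
shift(tool now) [-0.0008  0.0004  0.1093] rot [ 0.0003 -0.0035  0.0004] rows 3.0 1.0
```

View pics/side6.png

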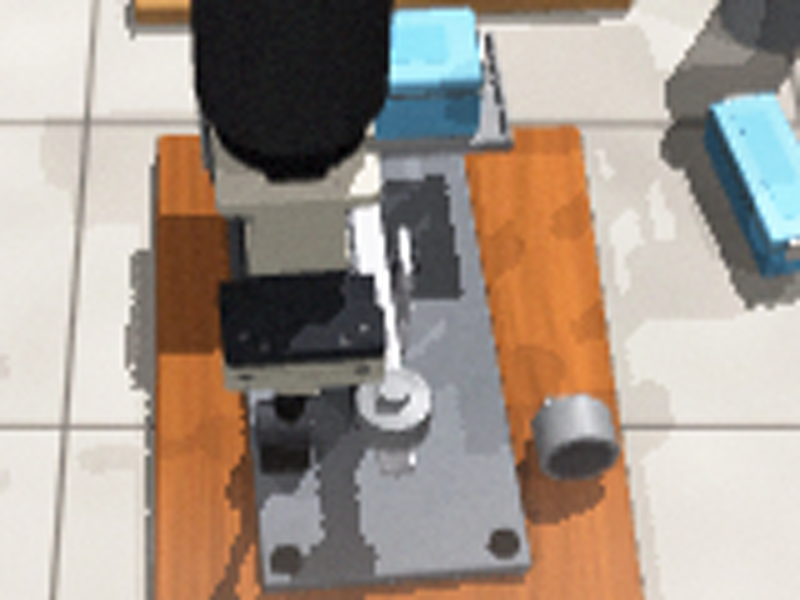

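```bash

python3 -m inch '-0.001 0 0.02 0 -0.001 0 0.8;0 0 0.03 0 -0.001 0 0.8;0 0 0.03 0 -0.001 0 0.8;0 0 0.02 0 0 0 0.8;0 0 0.008 0 0 0 0.8;0 0 0 0 0 0 0.8;0 0 0 0 0 0 0.8'
python3 go.py .4828 -.185 .14 180 0 184.5
python3 - <<'E'
from h import *
for c in("side",):
    im=r.capture(c)[:,:,::-1]; o=(210,190)
    cv2.imwrite(f"pics/{c}7.png",cv2.resize(im[o[1]:o[1]+120,o[0]:o[0]+160],None,fx=5,fy=5,interpolation=2))
E
```

```text
time_s: 13.87
tcp_pos: [0.4944, -0.311, 0.1435]
eef_rot: [-179.9, 0.1, -175.5]
contact_force: [0.5, -0.3, 0.9]
gripper_width: 0.07
t 13.87 tcp [ 0.4944 -0.311   0.1435] rpy [-1.7993e+02  1.2000e-01 -1.7545e+02] w 0.07 F [ 0.45 -0.34  0.87]
shift(tool now) [0.0016 0.1266 0.0033] rot [-0.0013  0.0022  0.0008] rows 4.0 1.0
```

View pics/side7.png

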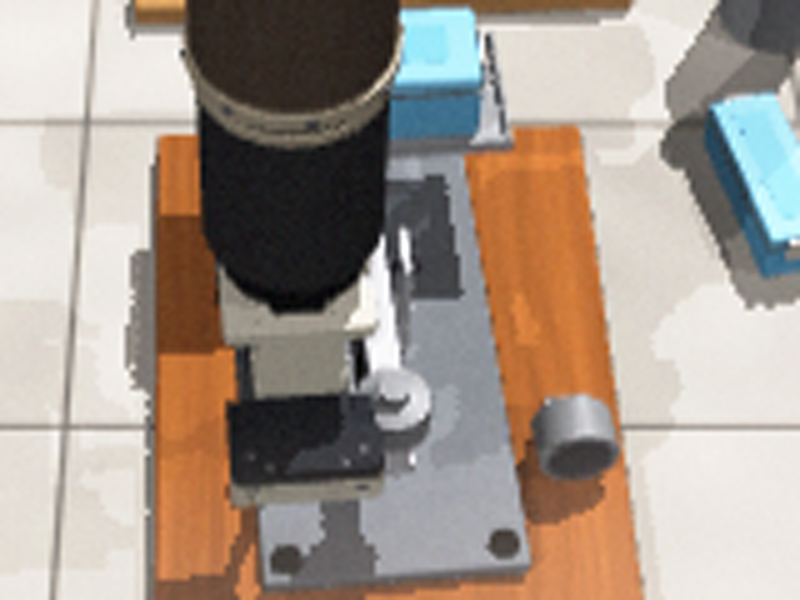

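```bash

python3 -m inch '0 0.005 0.001 0 0 0 0.8;0 0.008 0.001 0 0 0 0.8;0 0.008 0.001 0 0 0 0.8;0 0.008 0 0 0 0 0.8;0 0.008 0 0 0 0 0.8;0 0.008 0 0 0 0 0.8;0 0.008 0 0 0 0 0.8;0 0 0 0 0 0 0.8'
python3 - <<'E'
from h import *
for c in("side",):
    im=r.capture(c)[:,:,::-1]; o=(210,170)
    cv2.imwrite(f"pics/{c}8.png",cv2.resize(im[o[1]:o[1]+120,o[0]:o[0]+160],None,fx=5,fy=5,interpolation=2))
E
```

```text
time_s: 14.58
tcp_pos: [0.4895, -0.2564, 0.1397]
eef_rot: [-180.0, 0.1, -175.4]
contact_force: [-0.6, -0.7, 0.3]
gripper_width: 0.0698
```

View pics/side8.png

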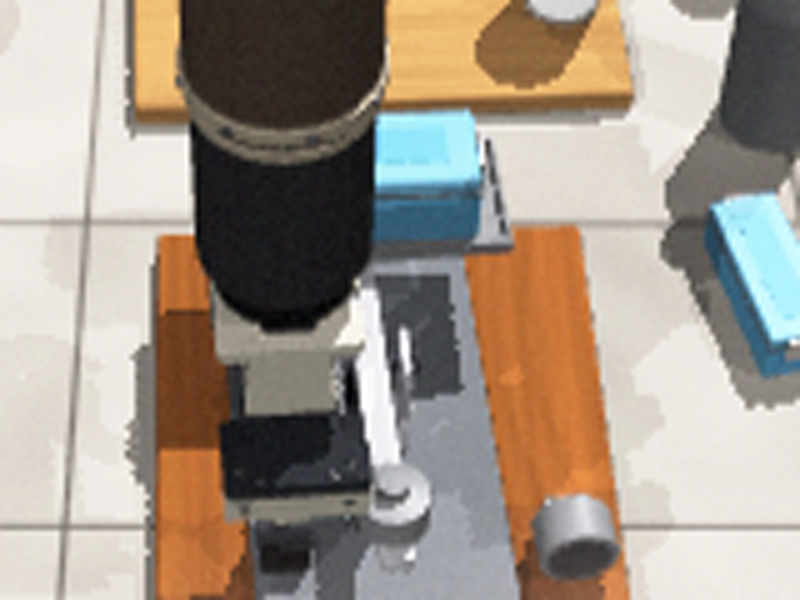

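```bash

python3 -m inch '0 0.006 0 0 0 0 0.8;0 0.008 0 0 0 0 0.8;0 0.008 0 0 0 0 0.8;0 0.008 0 0 0 0 0.8;0 0.008 0 0 0 0 0.8;0 0.008 0 0 0 0 0.8;0 0.008 0 0 0 0 0.8;0 0.006 0 0 0 0 0.8;0 0 0 0 0 0 0.8;0 0 0 0 0 0 0.8'
python3 go.py .4828 -.185 .14 180 0 184.5
python3 - <<'E'
from h import *
for c in("side",):
    im=r.capture(c)[:,:,::-1]; o=(210,170)
    cv2.imwrite(f"pics/{c}9.png",cv2.resize(im[o[1]:o[1]+120,o[0]:o[0]+160],None,fx=5,fy=5,interpolation=2))
E
```

```text
time_s: 15.47
tcp_pos: [0.4849, -0.1975, 0.1394]
eef_rot: [-180.0, 0.1, -175.4]
contact_force: [1.0, -0.3, -0.4]
gripper_width: 0.0703
t 15.47 tcp [ 0.4849 -0.1975  0.1394] rpy [-1.7999e+02  9.0000e-02 -1.7544e+02] w 0.0703 F [ 1.01 -0.34 -0.41]
shift(tool now) [ 0.0011  0.0126 -0.0006] rot [-0.0002  0.0017  0.0011] rows 1.0 1.0
```

View pics/side9.png

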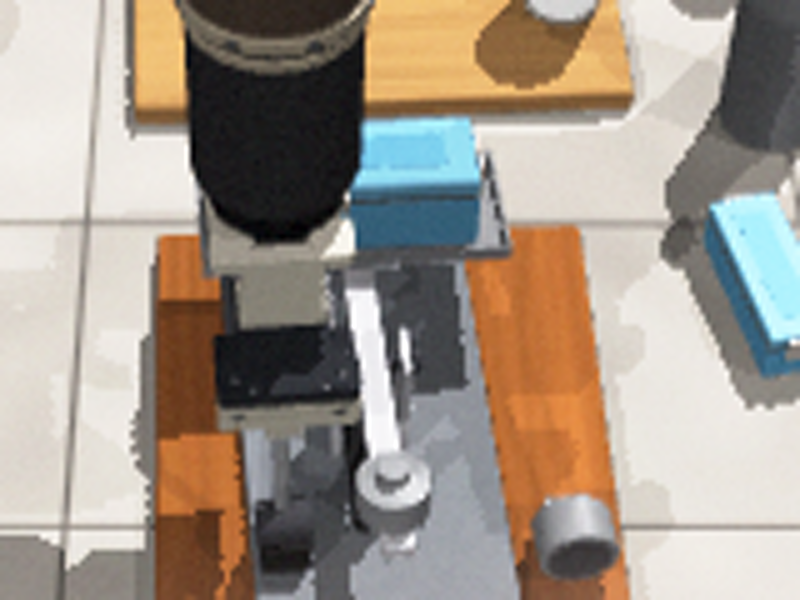

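The beam has started to sink: the tray front edge is lower, at crop row ≈255, and the counterweight is up at (395,485). Going on to the end of the lever's travel.

```bash

python3 -m inch '0 0.004 0 0 0 0 0.8;0 0.004 0 0 0 0 0.8;0 0.002 0 0 0 0 0.8;0 0 0 0 0 0 0.8;0 0 0 0 0 0 0.8'
python3 -m inch '0 0.001 0 0 0 0 0.8;0 0.001 0 0 0 0 0.8;0 0 0 0 0 0 0.8;0 0 0 0 0 0 0.8'
```

```text
time_s: 15.93
tcp_pos: [0.4841, -0.188, 0.1394]
eef_rot: [-180.0, 0.1, -175.5]
contact_force: [-0.9, -0.5, -0.2]
gripper_width: 0.0696
time_s: 16.27
tcp_pos: [0.4839, -0.1862, 0.1394]
eef_rot: [-180.0, 0.1, -175.5]
contact_force: [0.5, -1.3, 0.0]
gripper_width: 0.0698
```

```bash

python3 -m inch '0 0.001 0 0 0 0 0.8;0 0.001 0 0 0 0 0.8;0 0 0 0 0 0 0.8;0 0 0 0 0 0 0.8'
python3 -m inch '0 0.001 0 0 0 0 0.8;0 0.001 0 0 0 0 0.8;0 0 0 0 0 0 0.8;0 0 0 0 0 0 0.8'
```

```text
time_s: 16.6
tcp_pos: [0.4838, -0.1841, 0.1394]
eef_rot: [-180.0, 0.1, -175.5]
contact_force: [0.3, -0.4, 0.3]
gripper_width: 0.0703
time_s: 16.93
tcp_pos: [0.4836, -0.1821, 0.1394]
eef_rot: [-180.0, 0.1, -175.5]
contact_force: [-0.9, -0.6, 0.3]
gripper_width: 0.0702
```

```bash

python3 -m inch '0 0.001 0 0 0 0 0.8;0 0.001 0 0 0 0 0.8;0 0.001 0 0 0 0 0.8;0 0 0 0 0 0 0.8;0 0 0 0 0 0 0.8'
python3 -m inch '0 0.001 0 0 0 0 0.8;0 0.001 0 0 0 0 0.8;0 0.001 0 0 0 0 0.8;0 0 0 0 0 0 0.8;0 0 0 0 0 0 0.8'
python3 - <<'E'
from h import *
for c in("side","top"):
    im=r.capture(c)[:,:,::-1]; o=(210,170) if c=="side" else (220,150)
    cv2.imwrite(f"pics/{c}10.png",cv2.resize(im[o[1]:o[1]+120,o[0]:o[0]+160],None,fx=5,fy=5,interpolation=2))
E
```

```text
time_s: 17.35
tcp_pos: [0.4834, -0.1796, 0.1395]
eef_rot: [-179.9, 0.1, -175.5]
contact_force: [1.0, -5.3, -0.3]
gripper_width: 0.0699
time_s: 17.77
tcp_pos: [0.4832, -0.1783, 0.1399]
eef_rot: [-179.8, 0.1, -175.5]
contact_force: [1.0, -15.3, -1.5]
gripper_width: 0.0702
```

View pics/side10.png

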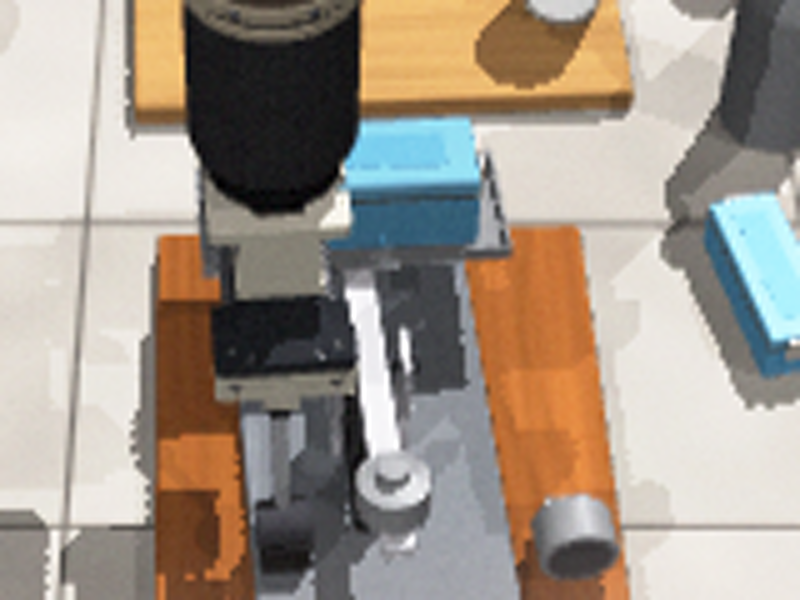

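View pics/top10.png

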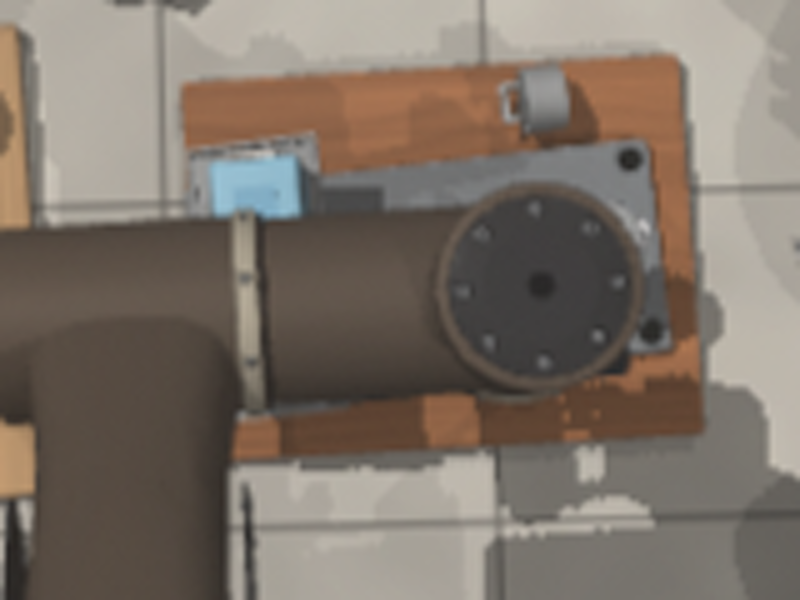

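The lever is on its end stop (force rose to -15 N), and the tray is down with the lunchbox in it. I'll back off a little and wait over a second.

```bash

python3 -m inch '0 -0.003 0 0 0 0 0.8;0 -0.003 0 0 0 0 0.8;0 0 0 0 0 0 0.8;0 0 0 0 0 0 0.8;0 0 0 0 0 0 0.8;0 0 0 0 0 0 0.8;0 0 0 0 0 0 0.8;0 0 0 0 0 0 0.8;0 0 0 0 0 0 0.8;0 0 0 0 0 0 0.8;0 0 0 0 0 0 0.8;0 0 0 0 0 0 0.8;0 0 0 0 0 0 0.8;0 0 0 0 0 0 0.8;0 0 0 0 0 0 0.8;0 0 0 0 0 0 0.8;0 0 0 0 0 0 0.8;0 0 0 0 0 0 0.8;0 0 0 0 0 0 0.8'
python3 - <<'E'
from h import *
for c in("side",):
    im=r.capture(c)[:,:,::-1]; o=(210,170) if c=="side" else (220,150)
    cv2.imwrite(f"pics/{c}11.png",cv2.resize(im[o[1]:o[1]+120,o[0]:o[0]+160],None,fx=5,fy=5,interpolation=2))
E
```

```text
time_s: 19.45
tcp_pos: [0.4836, -0.1822, 0.1394]
eef_rot: [-180.0, 0.1, -175.5]
contact_force: [0.3, -0.0, 0.1]
gripper_width: 0.07
```

View pics/side11.png

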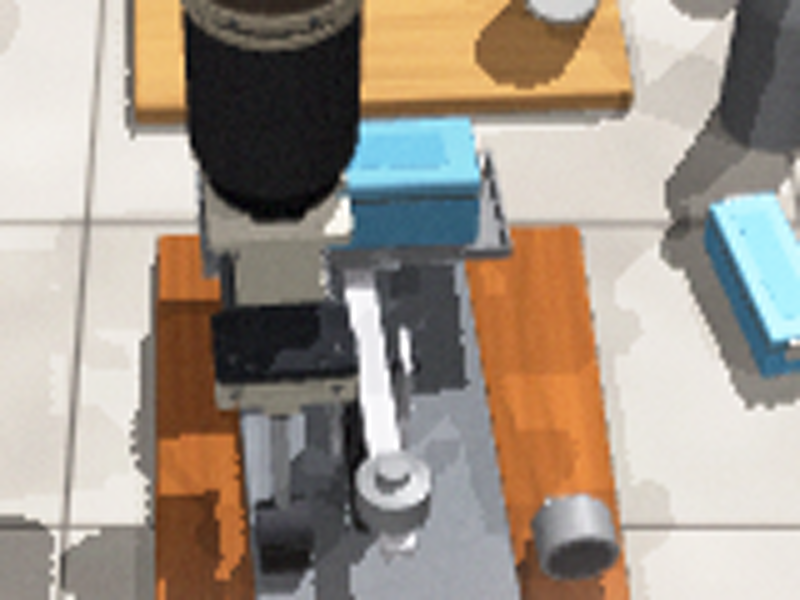

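The tray stands still in the sunk position, same as the picture before. Swinging the lever back smoothly.

```bash

python3 -m inch '0 -0.005 0 0 0 0 0.8;0 -0.008 0 0 0 0 0.8;0 -0.008 0 0 0 0 0.8;0 -0.006 0 0 0 0 0.8;0 -0.006 0 0 0 0 0.8;0 -0.006 0 0 0 0 0.8;0 -0.006 0 0 0 0 0.8;0 -0.006 0 0 0 0 0.8;0 -0.006 0 0 0 0 0.8;0 -0.006 0 0 0 0 0.8;0 -0.006 0 0 0 0 0.8;0 -0.006 0 0 0 0 0.8;0 -0.006 0 0 0 0 0.8;0 -0.006 0 0 0 0 0.8;0 -0.006 0 0 0 0 0.8;0 -0.006 0 0 0 0 0.8'
python3 -m inch '0 -0.006 0 0 0 0 0.8;0 -0.006 0 0 0 0 0.8;0 -0.005 0 0 0 0 0.8;0 -0.004 0 0 0 0 0.8;0 0 0 0 0 0 0.8;0 0 0 0 0 0 0.8'
python3 - <<'E'
from h import *
for c in("side",):
    im=r.capture(c)[:,:,::-1]; o=(210,170) if c=="side" else (220,150)
    cv2.imwrite(f"pics/{c}12.png",cv2.resize(im[o[1]:o[1]+120,o[0]:o[0]+160],None,fx=5,fy=5,interpolation=2))
E
```

```text
time_s: 20.83
tcp_pos: [0.4914, -0.2814, 0.1394]
eef_rot: [-180.0, 0.1, -175.5]
contact_force: [-0.0, 3.0, 1.5]
gripper_width: 0.0704
time_s: 21.33
tcp_pos: [0.4929, -0.3023, 0.1394]
eef_rot: [-180.0, 0.1, -175.5]
contact_force: [0.2, -0.4, -0.9]
gripper_width: 0.0702
```

View pics/side12.png

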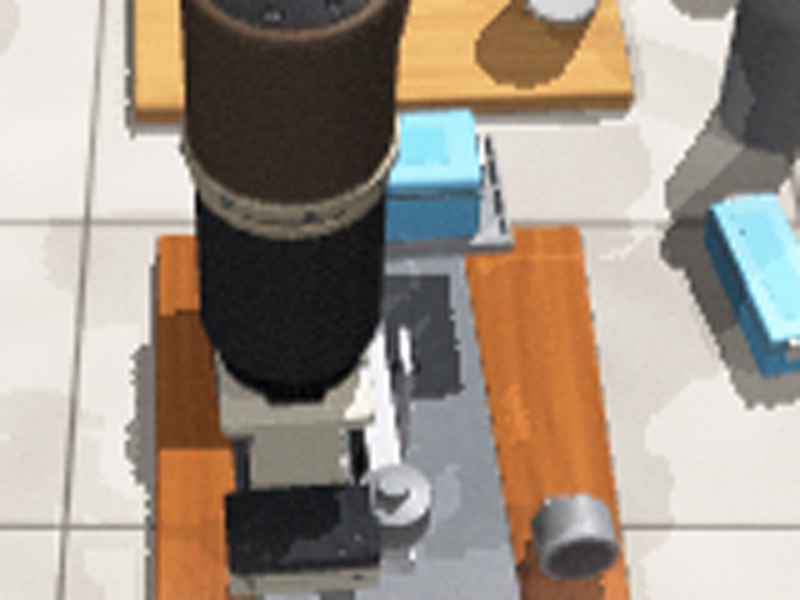

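```bash

python3 -m inch '0 -0.004 0 0 0 0 0.8;0 -0.004 0 0 0 0 0.8;0 -0.004 0 0 0 0 0.8;0 -0.002 0 0 0 0 0.8;0 0 0 0 0 0 0.8;0 0 0 0 0 0 0.8'
python3 -m inch '0 -0.001 0 0 0 0 0.8;0 -0.001 0 0 0 0 0.8;0 -0.001 0 0 0 0 0.8;0 0 0 0 0 0 0.8;0 0 0 0 0 0 0.8'
python3 -m inch '0 -0.001 0 0 0 0 0.8;0 -0.001 0 0 0 0 0.8;0 -0.001 0 0 0 0 0.8;0 0 0 0 0 0 0.8;0 0 0 0 0 0 0.8'
```

```text
time_s: 21.88
tcp_pos: [0.4942, -0.3161, 0.1396]
eef_rot: [-180.0, 0.1, -175.5]
contact_force: [-0.4, 1.1, -0.4]
gripper_width: 0.07
time_s: 22.3
tcp_pos: [0.4944, -0.3188, 0.1395]
eef_rot: [-180.0, 0.1, -175.5]
contact_force: [0.3, 2.4, -0.9]
gripper_width: 0.0701
time_s: 22.72
tcp_pos: [0.4947, -0.3218, 0.1395]
eef_rot: [-180.0, 0.1, -175.5]
contact_force: [-0.2, 2.1, -0.7]
gripper_width: 0.07
```

```bash

python3 -m inch '0 -0.001 0 0 0 0 0.8;0 -0.001 0 0 0 0 0.8;0 -0.001 0 0 0 0 0.8;0 0 0 0 0 0 0.8;0 0 0 0 0 0 0.8'
python3 -m inch '0 -0.001 0 0 0 0 0.8;0 -0.001 0 0 0 0 0.8;0 -0.001 0 0 0 0 0.8;0 0 0 0 0 0 0.8;0 0 0 0 0 0 0.8'
```

```text
time_s: 23.13
tcp_pos: [0.4946, -0.3227, 0.139]
eef_rot: [179.9, 0.1, -175.5]
contact_force: [-0.8, 12.1, 1.2]
gripper_width: 0.0699
time_s: 23.55
tcp_pos: [0.4946, -0.3235, 0.1386]
eef_rot: [179.7, 0.0, -175.5]
contact_force: [0.3, 23.5, 6.1]
gripper_width: 0.0702
```

The lever is on the arrested stop (+23 N). Centring the jaws around it, then going up.

```bash

python3 -m inch '0 0.004 0 0 0 0 0.8;0 0.005 0 0 0 0 0.8;0 0.005 0 0 0 0 0.8;0 0.004 0 0 0 0 0.8;0 0 0 0 0 0 0.8;0 0 0 0 0 0 0.8'
python3 -m inch '0 0 -0.01 0 0 0 0.8;0 0 -0.02 0 0 0 0.8;0 0 -0.03 0 0 0 0.8;0 0 -0.035 0 0 0 0.8;0 0 -0.035 0 0 0 0.8;0 0 -0.03 0 0 0 0.8;0 0 0 0 0 0 0.8'
python3 go.py .3 -.5 .28 180 0 184.5
```

```text
time_s: 24.05
tcp_pos: [0.4938, -0.3099, 0.1396]
eef_rot: [-180.0, 0.1, -175.5]
contact_force: [-0.3, 0.1, -0.5]
gripper_width: 0.0703
time_s: 24.63
tcp_pos: [0.4956, -0.3117, 0.3078]
eef_rot: [-179.6, 0.6, -175.5]
contact_force: [0.8, -0.8, 0.7]
gripper_width: 0.0701
t 24.63 tcp [ 0.4956 -0.3117  0.3078] rpy [-179.62    0.64 -175.47] w 0.0701 F [ 0.8  -0.83  0.71]
shift(tool now) [ 0.2102 -0.1721  0.0265] rot [-0.0065  0.0112  0.0005] rows 7.0 1.0
```

```bash

python3 -m inch '0.005 -0.02 0 0 0 0 0.8;0.01 -0.03 0 0 0 0 0.8;0.02 -0.03 0 0 0 0 0.8;0.02 -0.03 0 0 0 0 0.8;0.02 -0.03 0 0 0 0 0.8;0.02 -0.03 0 0 0 0 0.8;0.02 -0.02 0 0 0 0 0.8;0.02 -0.01 0 0 0 0 0.8;0.01 0 0 0 0 0 0.8;0 0 0 0 0 0 0.8;0 0 0 0 0 0 0.8'
python3 - <<'E'
from h import *
for c in("side","top"):
    im=r.capture(c)[:,:,::-1]; cv2.imwrite(f"pics/{c}13f.png",im);o=(210,170) if c=="side" else (220,150)
    cv2.imwrite(f"pics/{c}13.png",cv2.resize(im[o[1]:o[1]+120,o[0]:o[0]+160],None,fx=5,fy=5,interpolation=2))
E
```

```text
time_s: 25.55
tcp_pos: [0.3642, -0.5206, 0.2999]
eef_rot: [-179.9, 0.1, -175.6]
contact_force: [0.2, 0.7, 0.5]
gripper_width: 0.0699
```

View pics/side13.png

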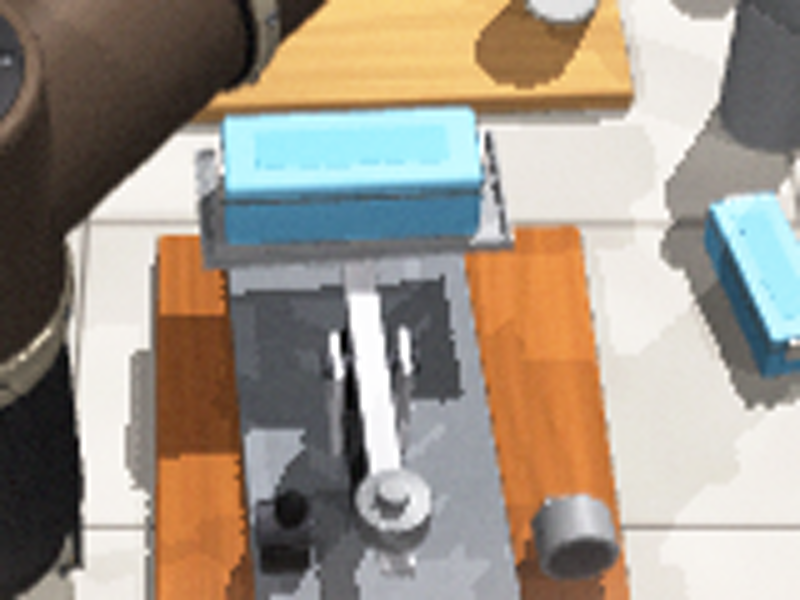

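View pics/top13.png

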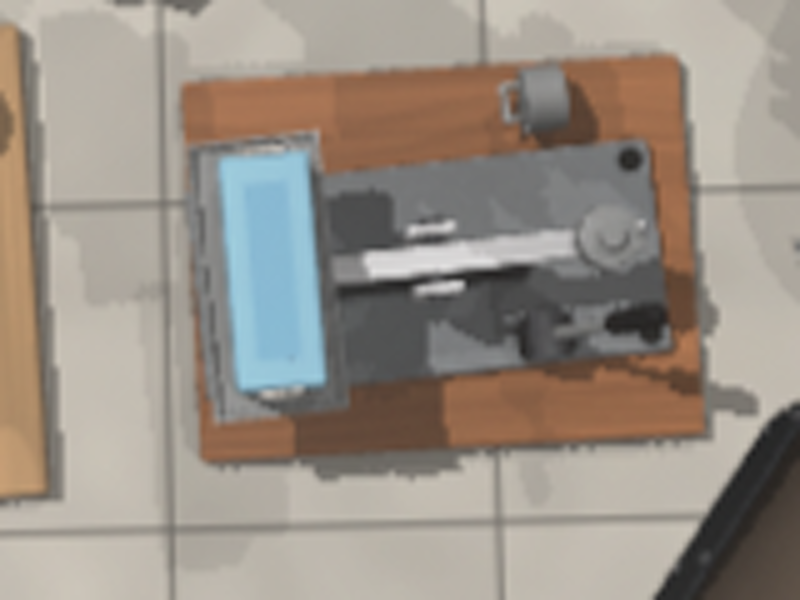

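```bash
python3 - <<'E'
from h import *
U=lambda a,b,z:unproj((220+a/5-.5,150+b/5-.5),"top",z)
t=np.mean([U(*p,.125) for p in((190,148),(318,132),(348,408),(218,422))],0)
b=np.mean([U(*p,.175) for p in((218,158),(307,150),(325,384),(238,390))],0)
d=b-t;y=.078;print(t,b,'rel x',d[0]*np.cos(y)+d[1]*np.sin(y),'rel y',-d[0]*np.sin(y)+d[1]*np.cos(y))
r.close_job()
E
```

```text
[ 0.5314106  -0.04733387  0.125     ] [ 0.53144373 -0.0503704   0.175     ] rel x -0.00020357585970165074 rel y -0.0030298799180796436
the job is handed in; nothing more can be done
```

The lunchbox was weighed and the beam arrested again, and I handed the job in at about 25.6 s of the 59 s allowed. The hand-in gives no verdict, so the results below are from my own checks.

- **Placing:** I picked up the larger blue box from the light board, set it down gently in the tray with the beam arrested, and let go. The gripper felt the tray floor at the expected height.
- **Weighing:** I pushed the lever to its released stop, which showed as a -15 N reaction. The tray side sank, and two pictures about 1.7 s apart looked the same. The force on the tool had dropped to zero in between.
- **Arresting:** I swung the lever smoothly back until it met its arrested stop at +23 N, then lifted the arm clear.

**Last checks:** The final pictures show the beam level, the lever leaning to the counterweight side, and the lunchbox flat in the tray. By the top camera it sits about 0 mm off the tray's centre along x and 3 mm off along y; the limit is 18 mm.

- **Camera disagreement:** While the box was held over the tray, the two cameras disagreed by about 7 mm along y (-2 mm from the top, +5 mm from the side). Both are well inside the limit.
- **Not measured:** I did not check how far the other things on the boards and counter may have moved. Those visible in the final close-ups look unmoved.

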